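Nest the stoneware beakers and put on their lid

TASK

Put the set of three stoneware beakers away as one nest: leave the big blue one where it stands, set the cream one, which has fallen over, upright and fully home in it, then the small ochre one fully home in the cream one, and cover the small one with the wooden lid so that it sits level. Lower each piece in gently instead of letting it drop, and leave the glass tumbler and the coffee cup undisturbed.

Things in the scene. Friction and masses are not known exactly. Their poses are not given: they have to be found in the camera images.
- large: Biggest beaker, blue-grey, upright, loose, 0.65 kg, 105 mm high. Slim body 71 mm across, thicker collar 80 mm across from 73 mm up to the rim, bore 60 mm across down to the inner floor 8 mm above the underside; the collar wall is 10 mm thick. Origin: centre of the underside; z from foot to mouth.
- medium: Cream beaker, 0.19-0.31 kg, lying on its side (mouth 5 deg up). 97 mm long; body 57 mm across, foot narrowing to 54 over 4 mm; from 65 mm up a collar 68 mm across; bore 48. Seated, its shoulder is on the large rim: underside 40 mm above the large one's, 1.5 mm play all round. Centre of mass 53 mm up; leaning under 20 deg it rocks upright. Origin: centre of underside; z foot to mouth.
- small: Smallest beaker, ochre yellow, standing upright, 0.12-0.2 kg, 84 mm high; body 45 mm across, foot narrowing to 42 over 4 mm; from 54 mm up a collar 57 mm across; bore 36. Seated, its shoulder is on the cream beaker's rim: underside 43 mm above the cream one's, 1.5 mm play all round. Origin: centre of the underside; z from foot to mouth.
- lid: Wooden lid, 60 g, standing on its plug: cork plug 32 mm across, 9 mm high; disc 60 mm across from 9 to 18 mm up; upright round knob 24 mm across from 18 to 46 mm. Seated, the plug is in the small beaker's mouth (2 mm play all round) and the disc on its rim: underside 75 mm above the small beaker's underside. Origin: centre of the plug's underside; z up along the knob.
- tumbler: Clear ribbed glass tumbler, 64 mm in diameter and 84 mm high, standing near the back; leave it alone. Origin at the centre of the underside.
- cup: White espresso cup with a handle, 63 x 88 x 50 mm, standing at the left; leave it alone. Origin under its middle.
Not all that is in view belongs to the job. What is shaped like the medium but red or turquoise is not meant.

How it is judged (in metres and radians):
At the end, for the whole second after the job is handed in: Large beaker upright, within 30 mm of its start; cream shoulder on its rim, ochre shoulder on the cream rim, lid disc on the ochre rim: each within 3 mm of seated height, 6 mm of the axis below, 3.4 degrees of upright, released, at rest (z of medium in the frame of large between 0.037 and 0.043 m and horizontal distance between medium and large below 0.006 m and angle between each of medium, small, lid's own z axis and vertical below 0.06 rad and linear speed of each of medium, small, lid below 0.02 m/s and z of small in the frame of medium between 0.04 and 0.046 m and horizontal distance between small and medium below 0.006 m and z of lid in the frame of small between 0.072 and 0.078 m and horizontal distance between lid and small below 0.006 m and angle between large's own z axis and vertical below 0.04 rad and distance of large from where it was at the start of the episode below 0.03 m and height (world z) of large below 0.004 m); the robot touches nothing.
It fails at once if the cream beaker is dropped onto its seat (arrives faster than 0.5 m/s) (horizontal distance between medium and large below 0.01 m and z of medium in the frame of large below 0.048 m and linear speed of medium above 0.5 m/s).
It fails at once if the ochre beaker is dropped onto its seat (arrives faster than 0.5 m/s) (horizontal distance between small and medium below 0.01 m and z of small in the frame of medium below 0.051 m and linear speed of small above 0.5 m/s).
It fails at once if the lid is dropped onto its seat (arrives faster than 0.5 m/s) (horizontal distance between lid and small below 0.01 m and z of lid in the frame of small below 0.083 m and linear speed of lid above 0.5 m/s).
It fails at once if the glass tumbler is pushed more than 30 mm or tipped over (distance of tumbler from where it was at the start of the episode above 0.03 m or angle between tumbler's own z axis and vertical above 0.3 rad).
It fails at once if the coffee cup is pushed more than 30 mm or tipped over (distance of cup from where it was at the start of the episode above 0.03 m or angle between cup's own z axis and vertical above 0.3 rad).
It also fails if it takes over 72 s, if anything falls off the work surface, if the arm or the gripper's body presses on something with over 40 N, if the wrist force passes 120 N, or if a joint passes its speed limit or range.

ROBOT

A 6-joint arm with a two-finger parallel gripper is mounted at the origin on the work surface; the furniture and walls round the work are solid. World frame = base frame: x ahead of the robot, y to its left, z up, the work surface at z = 0. Lengths are in m, angles in degrees, forces in N, time in s.
With the tool pointing down it reaches from about 0.325 to 0.875 m from the base axis. Payload 4.4 kg.
Tool frame: the origin (TCP) lies midway between the tips of the shut fingers; the grasp point (between the pads) lies 19 mm behind it; z points along the fingers, y is the line along which they close (so a half turn about z gives the same grasp; the last joint's range is limited). The gripper opens to 85 mm and grips with 20 to 120 N. Pads are 22 mm wide; open, the fingers measure 114 mm over their backs; the gripper's body (76 mm by 85 mm) begins 54 mm behind the grasp point. The pads swing forward as they close: fully open they stand 13 mm farther back than shut.
Start: joints at [-73.195, 11.837, 88.321, -0, 79.842, -8.623], TCP at [0.247, -0.519, 0.231] pointing down, gripper open.
Joint ranges: [-156.59, 156.59], [-49.26, 127.26], [12.9, 141.05], [-63.56, 243.56], [4.71, 150.69], [-161.64, 161.64]. Speed limits (degrees/s): [159.86, 159.86, 180, 180, 180, 180].

INTERFACE

Orientations are given as a 3x3 rotation matrix whose columns are the frame's x, y, z axes.
In Python, from plant import robot gives the robot as it stands.
- The arm moves only by the shell command python3 -m inch 'ROWS' [OPENING] [FORCE]. ROWS is text: rows parted by semicolons, each of 6 numbers parted by spaces: the shift along the tool's x, y, z in units of 0.2 m (1.0 is 0.2 m), then the turn, a rotation vector about the tool's x, y, z in units of 60 degrees (1.0 is 60 degrees). A call has 1 to 8 rows; each row is the pose to reach, as a shift and turn from the pose commanded when the call began, along the tool's axes at that moment; what a row does not reach only later rows make up. A row lasts 1/8 s, in which the tool goes at most 62.5 mm and 10.7 degrees, less where a joint would pass 70% of its speed; a pose out of reach is approached as far as the arm can. A call with a number of a shift or a turn outside -1 to 1 is refused whole. A call with a gripper value outside its range is refused whole. OPENING is the opening, from -1 (shut) to 1 (fully open), set as the call begins (- or left out, the last holds). The fingers move at their own pace and stop on an object; FORCE is the grip in N (left out, the last holds). Time passes only in rows, so rows that repeat a pose let the fingers close. It gives the time, the measured TCP pose, the force, the opening and the grip force at its end, in the units of the state.
- robot.observe(): the state, without advancing time (a new reading comes with each control period).
- robot.capture(name): name is "side" or "top"; returns the picture (400x640x3 uint8, red, green, blue); there is no depth.
- robot.calibration(name): a dict with "vfov" (degrees; the focal length in pixels is half the picture's height over the tangent of half this angle, whatever the lens; pixels are square), "cx", "cy" (the principal point, pixels), "extrinsics" (4x4, takes a point from camera to world coordinates). Camera axes: x right, y up, looking along -z (the intrinsics and any distortion apply to the point x, -y, -z); pixel columns grow to the right and rows downward; lengths in m; the calibration is good to about 2 mm. A picture is of the moment at which its call begins. calibration takes no time and is no camera call.
- robot.job_done(): hands the job in; it is judged then, once.
Trained networks look in the newest picture that a camera, given by its name, has taken for a name from the list of things; names that differ only in an ending like _2 or _b are one class to them, and where a whole thing is asked for, a point or a joint stands for the part that bears it (a point fixed in the world has none). Each returns a list of dicts, best first, with "score" (0 to 1); they miss things now and then, are a little off and sometimes report something else, mostly with a low value. They report only what shows in the picture. A call takes as long as a camera call. They do not tell look-alikes from the thing itself.
- robot.look_for(camera, query): "point" ([x, y, z] in m, in the coordinates of the camera as it stood for that picture, good to about 4 mm: the middle of the surface that is visible of it).
The state is a dict: "clock": time; "q": joint angles; "joint_vel": joint speeds; "effort": joint torques, N m; "tool_pos": TCP position; "tcp_rot": TCP orientation; "contact_force": force on the tool from outside, world axes, zero at the start; "wrist_torque": the same for the moment, N m; "gripper_width": opening from 0.0 (shut) to 1.0 (fully open); "finger_force": force on a finger pad.
Only numpy, scipy, OpenCV 4.12 (cv2) and the standard library are available. Lean on these libraries where they do the work, as an engineer would, in place of code of your own. Each camera call takes 0.05 s, during which the arm holds its last target. There are 200 camera calls.

## Working session

There is one attempt and no reset: what is moved stays moved. The work goes in short steps, Python scripts to look and compute and a shell command to move; the robot and the scene stay as the last step left them, time stands still between calls to the robot, and variables do not carry over. Pictures are saved under pics/ and viewed, at most 10 in all, crops included, and the job is handed in when it is done.

```bash
ls; mkdir -p pics
cat > h.py <<'E'
import numpy as np, cv2
from plant import robot
def cal(n):
    c=robot.calibration(n); return c, 200/np.tan(np.radians(c["vfov"])/2), np.array(c["extrinsics"])
def look(n,q,k=3):
    c,f,E=cal(n)
    for d in robot.look_for(n,q)[:k]:
        p=np.array(d["point"]); w=E[:3,:3]@p+E[:3,3]
        print(n,q,round(d["score"],2),w.round(4),"px",(c["cx"]-f*p[0]/p[2]).round(0),(c["cy"]+f*p[1]/p[2]).round(0))
def ray(n,u,v,z):
    c,f,E=cal(n); d=E[:3,:3]@np.array([(u-c["cx"])/f,-(v-c["cy"])/f,-1]); o=E[:3,3]
    return (o+d*(z-o[2])/d[2])
def proj(n,P):
    c,f,E=cal(n); p=E[:3,:3].T@(np.array(P)-E[:3,3]); return np.array([c["cx"]-f*p[0]/p[2],c["cy"]+f*p[1]/p[2]])
def snap(n,name=None):
    im=np.array(robot.capture(n))
    if name: cv2.imwrite(f"pics/{name}.png",im[:,:,::-1])
    return im
E
python3 - <<'E'
from h import *
for n in("top","side"):
    print(robot.calibration(n))
    snap(n,n+"0")
    for q in("large","medium","small","lid","tumbler","cup"): look(n,q)
print(robot.observe())
E
```

```text
pics
{'vfov': 56.06531328304713, 'cx': 323.6802110283426, 'cy': 195.65496184153142, 'extrinsics': array([[-6.28433474e-05,  9.96010711e-01, -8.92337330e-02,
         3.86629204e-01],
       [-9.99988439e-01, -4.91637146e-04, -4.78331712e-03,
         5.34123359e-02],
       [-4.80810570e-03,  8.92324008e-02,  9.95999227e-01,
         1.11004777e+00],
       [ 0.00000000e+00,  0.00000000e+00,  0.00000000e+00,
         1.00000000e+00]])}
top large 0.6 [ 0.5248 -0.0598  0.0804] px 366.0 179.0
top medium 0.98 [0.3567 0.0375 0.0574] px 331.0 240.0
top medium 0.76 [ 0.3411 -0.1165  0.0585] px 387.0 246.0
top medium 0.6 [0.4788 0.1479 0.0565] px 292.0 196.0
top small 0.95 [ 0.5691 -0.2756  0.0764] px 444.0 163.0
top small 0.73 [0.3755 0.4239 0.0281] px 196.0 233.0
top lid 0.9 [ 0.4295 -0.2569  0.0165] px 432.0 214.0
top tumbler 0.56 [0.6283 0.0061 0.032 ] px 342.0 146.0
top cup 0.76 [0.3788 0.4202 0.03  ] px 198.0 232.0
{'vfov': 49.722355431491785, 'cx': 317.4962766289547, 'cy': 203.74937642273122, 'extrinsics': array([[-0.95381451,  0.12919069, -0.27119671,  0.13155678],
       [-0.2997197
[... 721 characters left out ...]
2e+01, -8.62210850e+00]), 'joint_vel': array([ 0.054017  ,  0.13697391, -0.00502092,  0.10286896,  0.01983559,
        0.00717588]), 'effort': array([ 4.77028188e-04, -3.82913840e+01, -2.91892648e+01, -3.88606886e-04,
        5.88348594e-04,  5.20668479e-06]), 'tool_pos': array([ 0.24688958, -0.51932331,  0.23130526]), 'tcp_rot': array([[ 9.03134157e-01,  4.29358469e-01,  2.47747909e-05],
       [ 4.29358469e-01, -9.03134155e-01, -4.74525060e-05],
       [ 2.00082454e-06,  5.34932453e-05, -9.99999999e-01]]), 'contact_force': array([ 0.06806328,  0.89329717, -0.38839324]), 'wrist_torque': array([-0.01337542, -0.00562327,  0.01018556]), 'finger_force': 0.0, 'gripper_width': 1.0006857617562965}
```

View pics/top0.png

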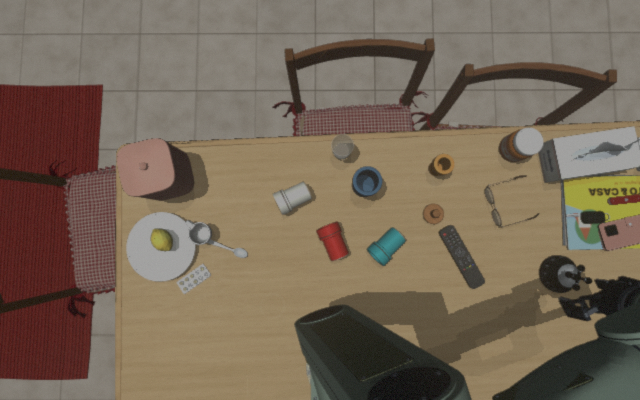

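View pics/side0.png

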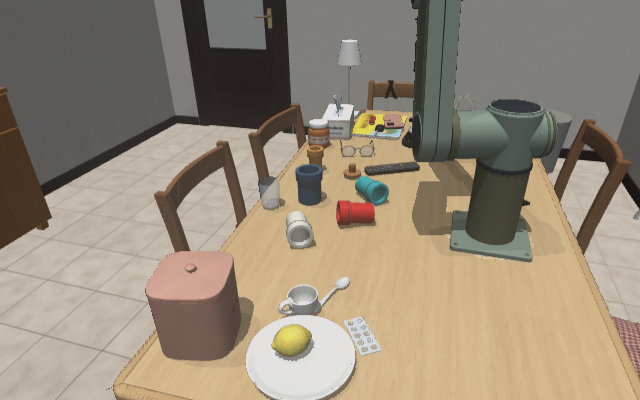

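The top view shows the blue large beaker at (367,183) and ochre small one at (443,166). The lid is at (433,214), and the white tumbler is at (344,149). The cream beaker lies at (294,197) with its collar and mouth at the left end, (283,203). The red (332,242) and turquoise (387,247) look-alikes are not part of the job. I'll fit silhouettes in both cameras.

```bash
cat > fit.py <<'E'
from h import *
from scipy.optimize import minimize
PROF={"large":[(0,73,35.5),(73,105,40)],"medium":[(0,4,27.5),(4,65,28.5),(65,97,34)],"small":[(0,4,21.5),(4,54,22.5),(54,84,28.5)],"lid":[(0,9,16),(9,18,30),(18,46,12)]}
t=np.linspace(0,2*np.pi,40)
def sil(cam,name,p,z):  # p base, z axis
    z=z/np.linalg.norm(z); a=np.cross(z,[.3,.5,.81]); a/=np.linalg.norm(a); b=np.cross(z,a)
    m=np.zeros((1600,2560),np.uint8)
    for z0,z1,r in PROF[name]:
        P=[p+z*h/1e3+r/1e3*(np.cos(s)*a+np.sin(s)*b) for h in(z0,z1) for s in t]
        q=np.array([proj(cam,x) for x in P])
        cv2.fillConvexPoly(m,cv2.convexHull(((q*4)+1.5).round().astype(np.int32)),255)
    return cv2.resize(m,(640,400),interpolation=cv2.INTER_AREA)/255.
def grab(im,s):  # refine silhouette s to a mask
    k=np.full(s.shape,cv2.GC_BGD,np.uint8); b=(s>.5).astype(np.uint8)
    k[cv2.dilate(b,np.ones((15,15)))>0]=cv2.GC_PR_BGD; k[b>0]=cv2.GC_PR_FGD; k[cv2.erode(b,np.ones((9,9)))>0]=cv2.GC_FGD
    cv2.grabCut(np.ascontiguousarray(im[:,:,::-1]),k,None,np.zeros((1,65)),np.zeros((1,65)),6,cv2.GC_INIT_WITH_MASK)
    return ((k==1)|(k==3)).astype(float)
def iou(m,s): return np.minimum(m,s).sum()/np.maximum(m,s).sum()
def fit(name,ims,x0,axis=lambda x:np.array([0,0,1.]),base=lambda x:np.array([x[0],x[1],0.]),step=.008):
    for it in range(2):
        M={c:grab(im,sil(c,name,base(x0),axis(x0))) for c,im in ims.items()}
        f=lambda x:-sum(iou(M[c],sil(c,name,base(x),axis(x))) for c in ims)
        st=np.array([step]*2+[.15]*(len(x0)-2))
        r=minimize(f,x0,method="Nelder-Mead",options=dict(initial_simplex=np.vstack([x0]+[np.array(x0)+np.eye(len(x0))[i]*st[i] for i in range(len(x0))]),xatol=2e-4,fatol=1e-4,maxiter=120)); x0=r.x
    print(name,r.x.round(4),"iou",{c:round(iou(M[c],sil(c,name,base(r.x),axis(r.x))),3) for c in ims}); return r.x,M
LIE=dict(axis=lambda x:np.array([np.cos(x[2])*np.cos(.0855),np.sin(x[2])*np.cos(.0855),np.sin(.0855)]),base=lambda x:np.array([x[0],x[1],.0275]))
E
cat > r1.py <<'E'
from fit import *
I={c:cv2.imread(f"pics/{c}0.png")[:,:,::-1] for c in("top","side")}
vis=I["top"].copy()
for n,x in(("large",[.525,-.065]),("small",[.565,-.268]),("lid",[.431,-.256]),("medium",[.497,.105,2.0])):
    for cs in (("top",),("side",),("top","side")):
        x1,M=fit(n,{c:I[c] for c in cs},x,**(LIE if n=="medium" else {}))
    s=sil("top",n,LIE["base"](x1) if n=="medium" else np.array([*x1,0]),LIE["axis"](x1) if n=="medium" else np.array([0,0,1.]))
    c,_=cv2.findContours((s>.5).astype(np.uint8),0,1); cv2.drawContours(vis,c,-1,(255,0,255),1)
cv2.imwrite("pics/v.png",cv2.resize(vis[130:270,240:480],None,fx=3.3,fy=3.3,interpolation=cv2.INTER_CUBIC)[:,:,::-1])
E
time python3 r1.py
```

```text
Traceback (most recent call last):
  File "r1.py", line 6, in <module>
    x1,M=fit(n,{c:I[c] for c in cs},x,**(LIE if n=="medium" else {}))
         ~~~^^^^^^^^^^^^^^^^^^^^^^^^^^^^^^^^^^^^^^^^^^^^^^^^^^^^^^^^^
  File "fit.py", line 24, in fit
    r=minimize(f,x0,method="Nelder-Mead",options=dict(initial_simplex=np.vstack([x0]+[np.array(x0)+np.eye(len(x0))[i]*st[i] for i in range(len(x0))]),xatol=2e-4,fatol=1e-4,maxiter=120)); x0=r.x
  File "fit.py", line 22, in <lambda>
    f=lambda x:-sum(iou(M[c],sil(c,name,base(x),axis(x))) for c in ims)
                ~~~^^^^^^^^^^^^^^^^^^^^^^^^^^^^^^^^^^^^^^^^^^^^^^^^^^^^
  File "fit.py", line 22, in <genexpr>
    f=lambda x:-sum(iou(M[c],sil(c,name,base(x),axis(x))) for c in ims)
                             ~~~^^^^^^^^^^^^^^^^^^^^^^^^
  File "fit.py", line 10, in sil
    q=np.array([proj(cam,x) for x in P])
                ~~~~^^^^^^^
  File "h.py", line 14, in proj
    c,f,E=cal(n); p=E[:3,:3].T@(np.array(P)-E[:3,3]); return np.array([c["cx"]-f*p[0]/p[2],c["cy"]+f*p[1]/p[2]])
          ~~~^^^
  File "h.py", line 4, in cal
    c=robot.calibration(n); return c, 200/np.tan(np.radians(c["vfov"])/2), np.array(c["extrinsics"])
ValueError: time passes only in moves, steps and waits

real	0m10.163s
user	0m3.127s
sys	0m0.443s
```

```bash
sed -i 's/^def cal(n):/import functools\n@functools.lru_cache\ndef cal(n):/' h.py; time python3 r1.py
```

```text
large [ 0.5175 -0.0597] iou {'top': np.float64(0.812)}
large [ 0.5177 -0.0619] iou {'side': np.float64(0.909)}
large [ 0.5169 -0.0597] iou {'top': np.float64(0.815), 'side': np.float64(0.903)}
small [ 0.5667 -0.273 ] iou {'top': np.float64(0.858)}
small [ 0.5668 -0.2721] iou {'side': np.float64(0.818)}
small [ 0.5668 -0.273 ] iou {'top': np.float64(0.859), 'side': np.float64(0.764)}
lid [ 0.433  -0.2592] iou {'top': np.float64(0.952)}
lid [ 0.4317 -0.254 ] iou {'side': np.float64(0.893)}
lid [ 0.4329 -0.2591] iou {'top': np.float64(0.95), 'side': np.float64(0.876)}
medium [0.5004 0.1018 2.0983] iou {'top': np.float64(0.827)}
medium [0.5013 0.1054 2.0388] iou {'side': np.float64(0.932)}
medium [0.5017 0.1047 2.0452] iou {'top': np.float64(0.807), 'side': np.float64(0.929)}
real	0m27.204s
user	0m32.314s
sys	0m2.386s
```

View pics/v.png

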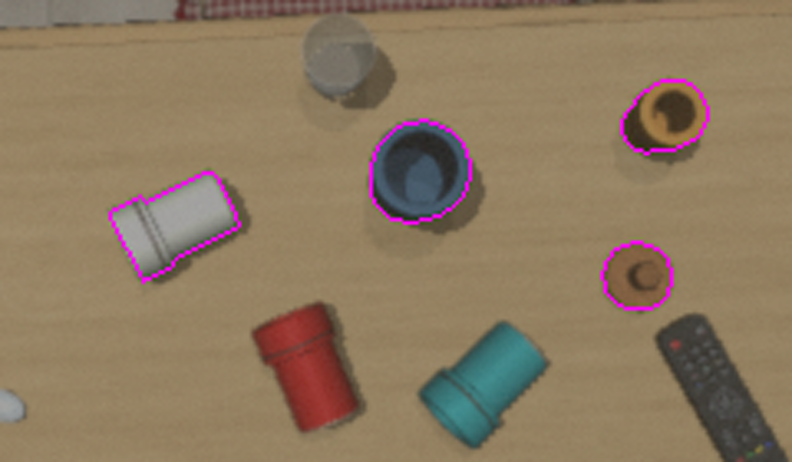

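```bash
cat > plan.py <<'E'
from h import *
from scipy.spatial.transform import Rotation as Ro
def tool(az,dip,roll=0):
    """tool z at azimuth az, dip deg below horizontal; x upward-ish in the vertical plane (dip 90: x along azimuth)"""
    a,d=np.radians(az),np.radians(dip)
    z=np.array([np.cos(a)*np.cos(d),np.sin(a)*np.cos(d),-np.sin(d)]); x=np.array([np.cos(a)*np.sin(d),np.sin(a)*np.sin(d),np.cos(d)])
    return np.c_[x,np.cross(z,x),z]
def to(p,R,frac=1):
    s=robot.observe(); R0=np.array(s["tcp_rot"]); p0=np.array(s["tool_pos"])
    d=R0.T@(np.array(p)-p0)/.2*frac; w=Ro.from_matrix(R0.T@R).as_rotvec(degrees=True)/60*frac
    print("row",d.round(3),w.round(3),"rows>=",int(np.ceil(max(np.linalg.norm(d)*200/62.5,np.linalg.norm(w)*60/10.7))))
def st():
    s=robot.observe(); print(*(f"{k}={np.round(s[k],3).tolist()}" for k in("clock","tool_pos","q","contact_force","gripper_width","finger_force")))
def grasp(base,axis,h,off,R): return np.array(base)+h*np.array(axis)+off*R[:,2]
E
python3 - <<'E'
from plan import *
az=np.degrees(2.045)
# dip>90 : tool leans over the mouth side
R=tool(az,110); print(R.round(3))
a3=np.array([np.cos(2.045)*.9963,np.sin(2.045)*.9963,.0855])
p=grasp([.501,.104,.0275],a3,.085,.027,R); print(p.round(4)); pre=p-R[:,2]*.12; print(pre.round(3))
to([.35,-.2,.30],R,1); to(pre,R,1/3)
E
```

```text
[[-0.429  0.89   0.156]
 [ 0.836  0.457 -0.304]
 [-0.342  0.    -0.94 ]]
[0.4665 0.1711 0.0094]
[0.448 0.208 0.122]
row [ 1.151 -1.221 -0.344] [-0.267 -0.259 -1.512] rows>= 9
row [ 0.823 -0.95   0.182] [-0.089 -0.086 -0.504] rows>= 5
```

```bash
python3 -m inch '0.8 -0.95 -0.25 0 0 -0.5;0.8 -0.95 -0.25 0 0 -0.5;0.8 -0.95 -0.25 0 0 -0.5;0.8 -0.95 -0.25 0 0 -0.5;0.8 -0.95 -0.25 0 0 -0.5' 1 40
cat > pre.py <<'E'
from plan import *
import sys
R=tool(np.degrees(2.045),110); p=np.array([.4665,.1711,.0094]); pre=p-R[:,2]*.12
st(); to(pre+[0,0,float(sys.argv[2])],R,float(sys.argv[1]))
E
python3 pre.py .6 .1
```

```text
clock: 1.32
tool_pos: [0.3108, -0.2764, 0.2826]
tcp_rot: [[0.563, 0.826, 0.002], [0.826, -0.563, -0.002], [-0.0, 0.003, -1.0]]
contact_force: [-0.1, -0.2, 0.2]
gripper_width: 1.003
finger_force: 0.0
clock=1.325 tool_pos=[0.311, -0.276, 0.283] q=[-53.634, -10.794, 105.06, 0.036, 85.567, -19.347] contact_force=[-0.109, -0.245, 0.163] gripper_width=1.003 finger_force=0.0
row [ 1.431 -0.479  0.179] [-0.106 -0.179 -0.608] rows>= 5
```

```bash
python3 -m inch '0.95 -0.3 0 0 0 -0.45;0.95 -0.3 0 0 0 -0.45;0.95 -0.3 0 0 0 -0.45;0.95 -0.3 0 0 0 -0.45' | head -2;  python3 pre.py 1 .07
```

```text
clock: 1.82
tool_pos: [0.3688, -0.0862, 0.2813]
clock=1.825 tool_pos=[0.369, -0.086, 0.281] q=[-26.328, -15.888, 109.228, 0.015, 86.644, -19.058] contact_force=[-0.751, -0.921, -0.092] gripper_width=0.999 finger_force=0.0
row [1.507 0.205 0.446] [-0.1   -0.323 -0.568] rows>= 6
```

```bash
python3 -m inch '0.98 0.13 0.2 -0.07 -0.2 -0.38;0.98 0.13 0.2 -0.07 -0.2 -0.38;0.98 0.13 0.2 -0.07 -0.2 -0.38;0.98 0.13 0.2 -0.07 -0.2 -0.38;0.98 0.13 0.2 -0.07 -0.2 -0.38' | head -2;  python3 pre.py 1 0.02
```

```text
clock: 2.45
tool_pos: [0.4203, 0.1017, 0.2409]
clock=2.45 tool_pos=[0.42, 0.102, 0.241] q=[11.173, -6.985, 107.676, -12.733, 77.048, -1.529] contact_force=[0.403, -0.939, 0.701] gripper_width=0.999 finger_force=0.0
row [0.571 0.26  0.386] [-0.029 -0.121 -0.194] rows>= 3
```

```bash
python3 -m inch '0.57 0.26 0.38 -0.03 -0.12 -0.19;0.57 0.26 0.38 -0.03 -0.12 -0.19;0.57 0.26 0.38 -0.03 -0.12 -0.19;0.57 0.26 0.38 -0.03 -0.12 -0.19;0.57 0.26 0.38 -0.03 -0.12 -0.19' | head -2
cat > c.py <<'E'
from plan import *
R=tool(np.degrees(2.045),110); p=np.array([.4665,.1711,.0094])
st(); to(p-R[:,2]*.06,R); to(p,R)
im=snap("side","s1"); cv2.imwrite("pics/s1c.png",cv2.resize(im[110:310,180:440],None,fx=3,fy=3)[:,:,::-1])
E
python3 c.py
```

```text
clock: 3.08
tool_pos: [0.4487, 0.2064, 0.1452]
clock=3.075 tool_pos=[0.449, 0.206, 0.145] q=[27.227, 9.429, 104.594, -21.73, 67.359, 9.236] contact_force=[0.305, 0.505, 0.275] gripper_width=0.998 finger_force=0.0
row [ 0.046 -0.003  0.406] [ 0.003 -0.    -0.009] rows>= 2
row [ 0.046 -0.004  0.706] [ 0.003 -0.    -0.009] rows>= 3
```

View pics/s1c.png

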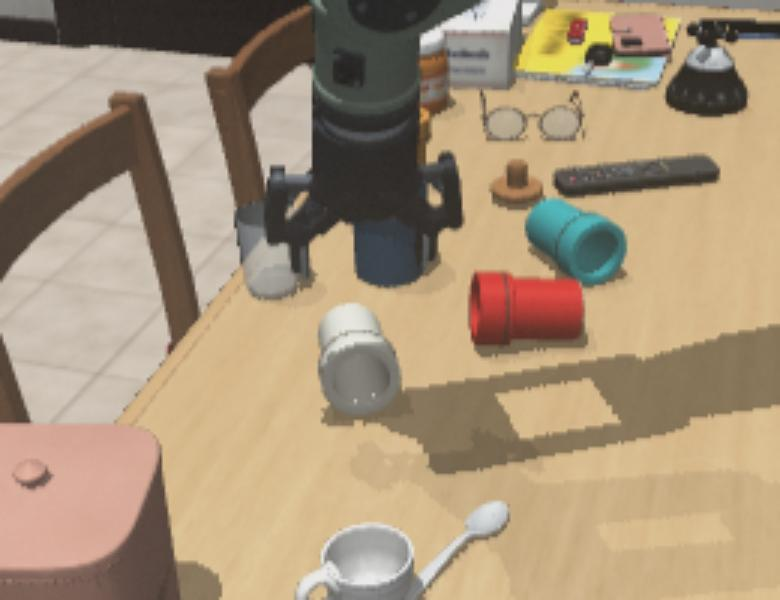

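The gripper (fingers at 275 and 450 in the crop) is centred over the cream collar at (358,360), so I go down.

```bash
python3 -m inch '0.04 0 0.2 0 0 0;0.04 0 0.4 0 0 0;0.04 0 0.55 0 0 0;0.04 0 0.65 0 0 0;0.04 0 0.7 0 0 0;0.04 0 0.7 0 0 0'; python3 c.py
```

```text
clock: 3.88
tool_pos: [0.4666, 0.1721, 0.0102]
tcp_rot: [[-0.423, 0.892, 0.158], [0.839, 0.452, -0.302], [-0.341, 0.005, -0.94]]
contact_force: [0.5, -0.6, 0.4]
gripper_width: 0.998
finger_force: 0.0
clock=3.875 tool_pos=[0.467, 0.172, 0.01] q=[22.69, 21.996, 108.74, -26.125, 50.525, 12.88] contact_force=[0.466, -0.597, 0.371] gripper_width=0.998 finger_force=0.0
row [-0.002 -0.002 -0.295] [ 0.003 -0.001 -0.006] rows>= 1
row [-0.003 -0.003  0.005] [ 0.003 -0.001 -0.006] rows>= 1
```

```bash
python3 -m inch '0 0 0 0 0 0;0 0 0 0 0 0;0 0 0 0 0 0;0 0 0 0 0 0;0 0 0 0 0 0;0 0 0 0 0 0' -1 35; python3 -m inch '0 0 0 0 0 0;0 0 -0.1 0 0 0;0 0 -0.2 0 0 0' - 60
python3 - <<'E'
from plan import *
im=snap("side"); cv2.imwrite("pics/s2c.png",cv2.resize(im[150:310,200:440],None,fx=3,fy=3)[:,:,::-1])
E
```

```text
clock: 4.68
tool_pos: [0.4673, 0.1735, 0.011]
tcp_rot: [[-0.425, 0.891, 0.161], [0.839, 0.454, -0.302], [-0.342, 0.007, -0.94]]
contact_force: [-1.6, 0.7, 6.4]
gripper_width: 0.784
finger_force: 38.5
clock: 5.05
tool_pos: [0.4587, 0.1849, 0.0469]
tcp_rot: [[-0.425, 0.891, 0.156], [0.839, 0.453, -0.302], [-0.34, 0.002, -0.94]]
contact_force: [0.2, -1.1, -2.6]
gripper_width: 0.777
finger_force: 67.8
```

View pics/s2c.png

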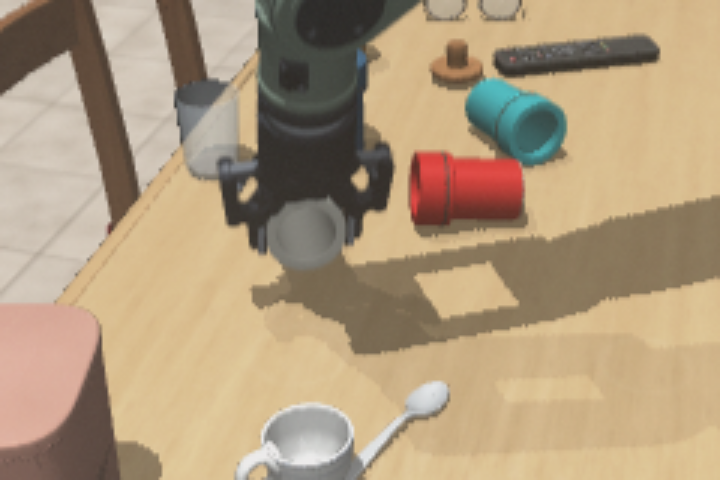

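```bash
cat > m.py <<'E'
from plan import *
import sys
# m.py x y z(collar grasp point) az dip [frac]
x,y,z,az,dip=map(float,sys.argv[1:6]); f=float(sys.argv[6]) if len(sys.argv)>6 else 1
R=tool(az,dip); st(); to(np.array([x,y,z])+.027*R[:,2],R,f)
E
python3 -m inch '-0.25 0 -0.7 0 0 0;-0.25 0 -0.7 0 0 0;-0.25 0 -0.7 0 0 0;-0.25 0 -0.7 0 0 0' |head -2;python3 m.py .45 .15 .30 117 60
```

```text
clock: 5.6
tool_pos: [0.4601, 0.186, 0.1976]
clock=5.6 tool_pos=[0.46, 0.186, 0.198] q=[24.47, 5.151, 102.498, -20.941, 72.097, 4.061] contact_force=[0.058, 0.766, -2.858] gripper_width=0.776 finger_force=69.188
row [-0.201 -0.123 -0.348] [0.009 0.832 0.   ] rows>= 5
```

```bash
python3 -m inch '-0.2 -0.12 -0.35 0 0.83 0;-0.2 -0.12 -0.35 0 0.83 0;-0.2 -0.12 -0.35 0 0.83 0;-0.2 -0.12 -0.35 0 0.83 0;-0.2 -0.12 -0.35 0 0.83 0;-0.2 -0.12 -0.35 0 0.83 0;-0.2 -0.12 -0.35 0 0.83 0;-0.2 -0.12 -0.35 0 0.83 0' |head -2;python3 m.py .45 .1 .30 80 25;python3 m.py .45 .1 .30 30 25
```

```text
clock: 6.6
tool_pos: [0.4429, 0.1629, 0.2753]
clock=6.6 tool_pos=[0.443, 0.163, 0.275] q=[-7.153, 4.249, 96.661, 24.553, 96.137, -35.327] contact_force=[-0.605, -0.053, -2.103] gripper_width=0.778 finger_force=69.063
row [-0.139 -0.038 -0.156] [-0.459  0.564  0.428] rows>= 5
clock=6.6 tool_pos=[0.443, 0.163, 0.275] q=[-7.153, 4.249, 96.661, 24.553, 96.137, -35.327] contact_force=[-0.605, -0.053, -2.103] gripper_width=0.778 finger_force=69.063
row [-0.218  0.011 -0.202] [-1.08   0.465  0.997] rows>= 9
```

```bash
python3 -m inch '-0.14 -0.04 -0.16 -0.46 0.56 0.43;-0.14 -0.04 -0.16 -0.46 0.56 0.43;-0.14 -0.04 -0.16 -0.46 0.56 0.43;-0.14 -0.04 -0.16 -0.46 0.56 0.43;-0.14 -0.04 -0.16 -0.46 0.56 0.43;-0.14 -0.04 -0.16 -0.46 0.56 0.43;-0.14 -0.04 -0.16 -0.46 0.56 0.43;-0.14 -0.04 -0.16 -0.46 0.56 0.43' |head -2;python3 m.py .45 0 .28 40 25
```

```text
clock: 7.6
tool_pos: [0.4552, 0.1227, 0.2899]
clock=7.6 tool_pos=[0.455, 0.123, 0.29] q=[-32.829, 3.071, 114.106, 57.119, 96.532, -34.44] contact_force=[1.019, 0.301, -2.263] gripper_width=0.774 finger_force=69.143
row [-0.317  0.16  -0.419] [-0.6    0.004  0.285] rows>= 4
```

```bash
python3 -m inch '-0.32 0.16 -0.42 -0.6 0 0.28;-0.32 0.16 -0.42 -0.6 0 0.28;-0.32 0.16 -0.42 -0.6 0 0.28;-0.32 0.16 -0.42 -0.6 0 0.28;-0.32 0.16 -0.42 -0.6 0 0.28;-0.32 0.16 -0.42 -0.6 0 0.28;-0.32 0.16 -0.42 -0.6 0 0.28;-0.32 0.16 -0.42 -0.6 0 0.28' |head -2;python3 m.py .517 -.06 .25 30 25
```

```text
clock: 8.6
tool_pos: [0.4681, 0.0147, 0.2671]
clock=8.6 tool_pos=[0.468, 0.015, 0.267] q=[-50.822, -13.089, 132.065, 67.293, 78.775, -27.025] contact_force=[-0.447, -0.517, -2.519] gripper_width=0.779 finger_force=69.203
row [-0.101  0.464  0.122] [-0.151  0.003  0.073] rows>= 2
```

```bash
python3 m.py .517 -.06 .25 40 25; python3 -m inch '0 0.46 0.1 0 0 0;0 0.46 0.1 0 0 0;0 0.46 0.1 0 0 0;0 0.46 0.1 0 0 0' |head -2;python3 - <<'E'
from fit import *
from plan import st,to,tool
st()
s=robot.observe(); R=np.array(s["tcp_rot"]); g=np.array(s["tool_pos"])-.027*R[:,2]
I={c:snap(c,c+"2") for c in("top","side")}
for c in I: cv2.imwrite(f"pics/{c}2c.png",cv2.resize(I[c][60:260,200:460],None,fx=3,fy=3)[:,:,::-1])
print(g, R[:,0])
E
```

```text
clock=8.6 tool_pos=[0.468, 0.015, 0.267] q=[-50.822, -13.089, 132.065, 67.293, 78.775, -27.025] contact_force=[-0.447, -0.517, -2.519] gripper_width=0.779 finger_force=69.203
row [-0.1    0.443  0.124] [-0.     0.003  0.002] rows>= 2
clock: 9.1
tool_pos: [0.5401, -0.0431, 0.2579]
clock=9.1 tool_pos=[0.54, -0.043, 0.258] q=[-47.917, 1.358, 120.748, 69.193, 75.344, -28.947] contact_force=[-0.205, -0.309, -2.129] gripper_width=0.777 finger_force=69.269
[ 0.52142138 -0.05882418  0.26934292] [0.32570247 0.27392208 0.90492242]
```

View pics/side2c.png

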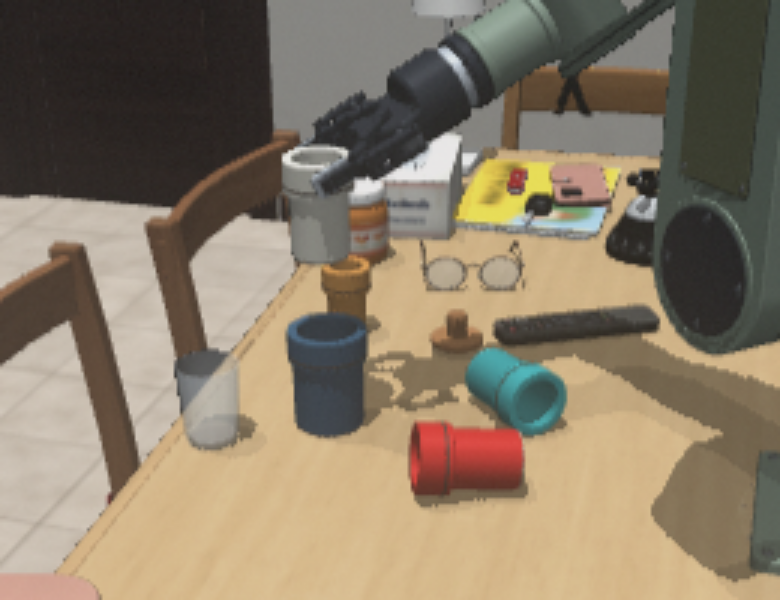

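```bash
cat > f2.py <<'E'
from fit import *
import sys
g=np.array([0.5214,-0.0588,0.2693]); 
I={c:cv2.imread(f"pics/{c}2.png")[:,:,::-1] for c in("top","side")}
view=np.array([-.27119671,.83031452,0]); view/=np.linalg.norm(view); lat=np.array([-view[1],view[0],0])
b0=g-[0,0,.085]; row0=int(proj("side",b0+[0,0,.062])[1]); print("row0",row0)
pose=lambda x:(b0+lat*x[0]+np.array([0,0,x[1]]),np.array([0,0,1.])+lat*x[2])
s0=sil("side","medium",*pose([0,0,0])); k=np.zeros_like(s0); k[row0+2:]=1
x0=np.zeros(3)
for i in range(3):
    s=sil("side","medium",*pose(x0))*k; M=grab(I["side"],s)*k
    r=minimize(lambda x:-iou(M,sil("side","medium",*pose(x))*k),x0,method="Nelder-Mead",options=dict(initial_simplex=np.vstack([x0,x0+[.004,0,0],x0+[0,.004,0],x0+[0,0,.06]]),xatol=1e-4,fatol=1e-5)); x0=r.x
print("lateral,dz,tilt",r.x.round(4),r.fun,lat)
Ls={c:fit("large",{c:I[c]},[.517,-.06])[0] for c in("side",)}
vis=[]
for c in("side","top"):
    v=cv2.resize(I[c],None,fx=3,fy=3,interpolation=cv2.INTER_CUBIC)
    for n,p,z in(("medium",*pose(r.x)),("large",np.array([.517,-.06,0]),np.array([0,0,1.]))):
        s=cv2.resize(sil(c,n,p,z),None,fx=3,fy=3); cc,_=cv2.findContours((s>.5).astype(np.uint8),0,1); cv2.drawContours(v,cc,-1,(255,0,255),1)
    u,w=proj(c,g-[0,0,.1]).astype(int)*3; vis.append(v[w-270:w+270,u-190:u+190])
cv2.imwrite("pics/o2.png",np.hstack(vis)[:,:,::-1])
E
python3 f2.py
```

```text
row0 123
lateral,dz,tilt [ 0.0007 -0.0048  0.0403] -0.8403899000776165 [-0.95058059 -0.31047792  0.        ]
large [ 0.5186 -0.0623] iou {'side': np.float64(0.937)}
```

View pics/o2.png

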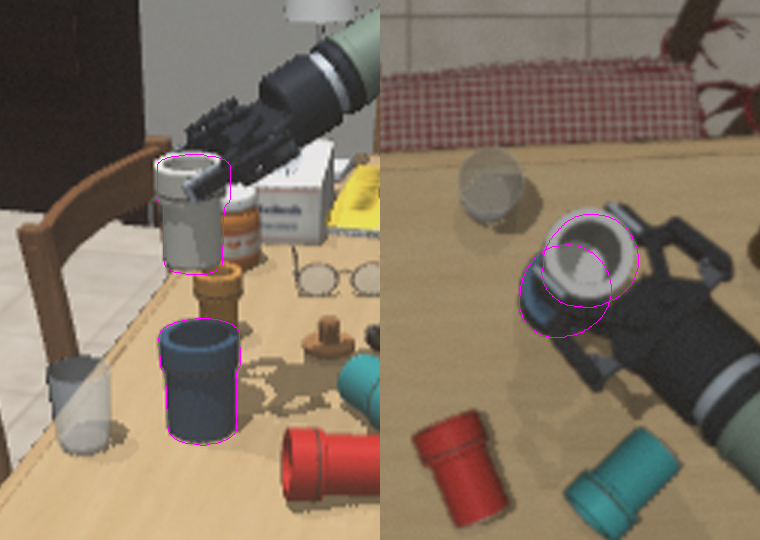

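The cream beaker hangs upright above the blue one. To align it precisely, I'll fit the rim circles by image gradient for both beakers.

```bash
cat > rim.py <<'E'
from h import *
from scipy.ndimage import map_coordinates
from scipy.optimize import minimize
T=np.linspace(0,2*np.pi,180,endpoint=False)
def grad(im):
    g=cv2.GaussianBlur(im.astype(np.float32),(0,0),.8); 
    gx,gy=[cv2.Sobel(g,cv2.CV_32F,*d,ksize=3) for d in((1,0),(0,1))]; return np.sqrt((gx**2+gy**2).sum(2))
def score(ims,x,y,z,radii,ax=(0,0)):
    t=0
    for c,G in ims.items():
        for r,h in radii:
            P=np.array([[x+ax[0]*h+r*np.cos(a),y+ax[1]*h+r*np.sin(a),z+h] for a in T]).T
            _,f,E=cal(c); cc=cal(c)[0]; p=E[:3,:3].T@(P-E[:3,3:4]); u=cc["cx"]-f*p[0]/p[2]; v=cc["cy"]+f*p[1]/p[2]
            t+=np.minimum(map_coordinates(G,[v,u],order=1),150).mean()
    return t
RAD={"large":[(.040,.105),(.030,.105)],"medium":[(.034,.097),(.024,.097)],"small":[(.0285,.084),(.018,.084)],"lid":[(.030,.018),(.012,.046)]}
def rimfit(name,ims,x,y,z,span=.008):
    G={c:grad(i) for c,i in ims.items()}
    g=np.arange(-span,span+1e-9,.001); 
    b=max(((score(G,x+i,y+j,z,RAD[name]),x+i,y+j) for i in g for j in g))
    r=minimize(lambda p:-score(G,p[0],p[1],z,RAD[name]),b[1:],method="Nelder-Mead",options=dict(initial_simplex=[b[1:],(b[1]+.001,b[2]),(b[1],b[2]+.001)],xatol=1e-5,fatol=1e-4))
    print(name,list(ims),r.x.round(4),round(-r.fun,1)); return r.x
E
cat > r3.py <<'E'
from rim import *
L=lambda n:cv2.imread(f"pics/{n}.png")[:,:,::-1]
for cs in(["top"],["side"]):
    rimfit("large",{c:L(c+"0") for c in cs},.517,-.06,0)
    rimfit("small",{c:L(c+"0") for c in cs},.567,-.273,0)
    rimfit("lid",{c:L(c+"0") for c in cs},.433,-.258,0)
    rimfit("medium",{c:L(c+"2") for c in cs},.5214,-.0588,.1843)
rimfit("large",{"side":L("side2")},.517,-.06,0)
for dz in(-.006,-.003,0,.003,.006): rimfit("medium",{"side":L("side2")},.5214,-.0588,.1843+dz,.006)
E
python3 r3.py
```

```text
large ['top'] [ 0.5184 -0.0585] 272.3
small ['top'] [ 0.568 -0.273] 259.1
lid ['top'] [ 0.4314 -0.2556] 214.8
medium ['top'] [ 0.5219 -0.057 ] 280.9
large ['side'] [ 0.5193 -0.0599] 277.5
small ['side'] [ 0.5631 -0.2661] 279.4
lid ['side'] [ 0.4333 -0.2646] 296.9
medium ['side'] [ 0.5186 -0.0487] 299.1
large ['side'] [ 0.5182 -0.0601] 266.6
medium ['side'] [ 0.5232 -0.0577] 300.0
medium ['side'] [ 0.5216 -0.0579] 299.2
medium ['side'] [ 0.5186 -0.0487] 299.1
medium ['side'] [ 0.5183 -0.0499] 295.4
medium ['side'] [ 0.5154 -0.0404] 295.4
```

```bash
cat > w.py <<'E'
from plan import *
import sys
# world shift in mm -> row (orientation: keep, or also level tool y)
d=np.array(list(map(float,sys.argv[1:4])))/1e3; s=robot.observe(); R=np.array(s["tcp_rot"])
st(); print("R row z",R[2].round(4)); print("row",(R.T@d/.2).round(3), "level-y turn (world about z-tool dir) ",np.degrees(np.arcsin(R[2,1])).round(2))
E
python3 w.py -3.4 -1.8 -65; python3 w.py 0 0 -10
```

```text
clock=9.2 tool_pos=[0.54, -0.043, 0.258] q=[-47.922, 1.251, 120.817, 69.211, 75.325, -28.949] contact_force=[0.203, -0.038, -1.69] gripper_width=0.777 finger_force=69.269
R row z [ 9.050e-01  7.000e-04 -4.255e-01]
row [-0.302 -0.004  0.121] level-y turn (world about z-tool dir)  0.04
clock=9.2 tool_pos=[0.54, -0.043, 0.258] q=[-47.922, 1.251, 120.817, 69.211, 75.325, -28.949] contact_force=[0.203, -0.038, -1.69] gripper_width=0.777 finger_force=69.269
R row z [ 9.050e-01  7.000e-04 -4.255e-01]
row [-0.045 -0.     0.021] level-y turn (world about z-tool dir)  0.04
```

```bash
python3 -m inch '-0.1 -0.004 0.04 0 0 0;-0.2 -0.004 0.08 0 0 0;-0.302 -0.004 0.121 0 0 0;-0.302 -0.004 0.121 0 0 0;-0.302 -0.004 0.121 0 0 0' |head -2
cat > r4.py <<'E'
from rim import *
from plan import st
st(); s=robot.observe(); R=np.array(s["tcp_rot"]); g=np.array(s["tool_pos"])-.027*R[:,2]; b=g-[0,0,.089]; print(b.round(4))
I={c:snap(c,c+"3") for c in("top","side")}
for c in I: rimfit("medium",{c:I[c]},b[0],b[1],b[2],.006)
rimfit("large",{"side":I["side"]},.517,-.06,0)
v=[cv2.resize(I[c][int(q[1])-45:int(q[1])+45,int(q[0])-32:int(q[0])+32],None,fx=6,fy=6,interpolation=cv2.INTER_CUBIC) for c in I for q in[proj(c,b)]]
cv2.imwrite("pics/o3.png",np.hstack(v)[:,:,::-1])
E
python3 r4.py
```

```text
clock: 9.82
tool_pos: [0.5374, -0.0456, 0.1945]
clock=9.825 tool_pos=[0.537, -0.046, 0.195] q=[-48.489, 9.182, 122.613, 71.666, 72.436, -38.767] contact_force=[-0.746, -0.375, -1.554] gripper_width=0.776 finger_force=69.21
[ 0.5186 -0.0613  0.117 ]
medium ['top'] [ 0.5197 -0.06  ] 286.2
medium ['side'] [ 0.5185 -0.0636] 299.8
large ['side'] [ 0.518  -0.0584] 238.1
```

View pics/o3.png

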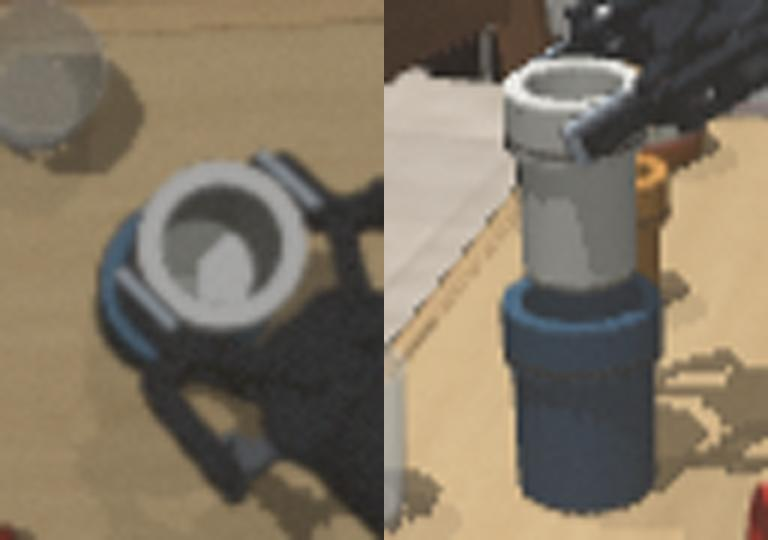

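```bash
cat > tilt.py <<'E'
from rim import *
def sidefit(im,b,r,h0,h1,cam="side"):
    """lateral offset and tilt of a cylinder's two outlines about base b"""
    G=grad(im); _,f,E=cal(cam); cc=cal(cam)[0]; b=np.array(b)
    v=E[:3,3]-b; v[2]=0; D=np.linalg.norm(v); v/=D; lat=np.array([-v[1],v[0],0]); lat*=np.sign(lat@E[:3,0])
    def sc(l,t):
        tot=0
        for s in(-1,1):
            ph=np.arccos(r/D); dirn=lat*s*np.sin(ph)+v*np.cos(ph)
            P=np.array([b+lat*(l+t*(h-(h0+h1)/2))+[0,0,h]+r*dirn for h in np.linspace(h0,h1,40)]).T
            p=E[:3,:3].T@(P-E[:3,3:4]); tot+=np.minimum(map_coordinates(G,[cc["cy"]+f*p[1]/p[2],cc["cx"]-f*p[0]/p[2]],order=1),120).mean()
        return tot
    L=[(sc(l,t),l,t) for l in np.arange(-.006,.0061,.0005) for t in np.arange(-.12,.121,.01)]; m=max(L)
    q=minimize(lambda p:-sc(*p),m[1:],method="Nelder-Mead",options=dict(initial_simplex=[m[1:],(m[1]+.0005,m[2]),(m[1],m[2]+.01)]))
    print("lateral mm (image right) at mid",(q.x[0]*1e3).round(2),"tilt deg (top to right)",np.degrees(q.x[1]).round(2),round(-q.fun),lat.round(3)); return q.x,lat
if __name__=="__main__":
    I=cv2.imread("pics/side3.png")[:,:,::-1]
    print("medium");
    for r in(.0280,.0285): sidefit(I,[.5186,-.0613,.117],r,.012,.058)
    print("large body/collar"); sidefit(I,[.5185,-.0595,0],.0355,.015,.068); sidefit(I,[.5185,-.0595,0],.040,.078,.100)
    I=cv2.imread("pics/side2.png")[:,:,::-1]; sidefit(I,[.5214,-.0588,.180],.0285,.012,.058)
E
python3 tilt.py
```

```text
medium
lateral mm (image right) at mid 2.0 tilt deg (top to right) 0.57 240 [-0.944 -0.331  0.   ]
lateral mm (image right) at mid 1.5 tilt deg (top to right) 4.01 240 [-0.944 -0.331  0.   ]
large body/collar
lateral mm (image right) at mid 5.0 tilt deg (top to right) 0.57 240 [-0.944 -0.331  0.   ]
lateral mm (image right) at mid 6.0 tilt deg (top to right) 1.72 240 [-0.944 -0.331  0.   ]
lateral mm (image right) at mid 1.0 tilt deg (top to right) 5.16 240 [-0.943 -0.333  0.   ]
```

```bash
sed -i 's/np.minimum(\(map_coordinates(.*order=1)\),1[25]0)/np.sqrt(\1)/' rim.py tilt.py; grep -c "np.sqrt(map" rim.py tilt.py; python3 tilt.py; sed -i '/^for dz/d' r3.py; python3 r3.py
python3 - <<'E'
from rim import *
for c in("top","side"):
  for z in(.112,.115,.118): rimfit("medium",{c:cv2.imread(f"pics/{c}3.png")[:,:,::-1]},.5186,-.0613,z,.006)
E
```

```text
rim.py:1
tilt.py:1
medium
lateral mm (image right) at mid -1.05 tilt deg (top to right) 0.51 30 [-0.944 -0.331  0.   ]
lateral mm (image right) at mid -0.76 tilt deg (top to right) -1.24 31 [-0.944 -0.331  0.   ]
large body/collar
lateral mm (image right) at mid 0.99 tilt deg (top to right) -0.79 42 [-0.944 -0.331  0.   ]
lateral mm (image right) at mid 0.75 tilt deg (top to right) 0.86 47 [-0.944 -0.331  0.   ]
lateral mm (image right) at mid 0.19 tilt deg (top to right) 2.54 30 [-0.943 -0.333  0.   ]
large ['top'] [ 0.5183 -0.0585] 26.1
small ['top'] [ 0.5679 -0.2732] 28.1
lid ['top'] [ 0.4313 -0.256 ] 20.6
medium ['top'] [ 0.5208 -0.0571] 32.7
large ['side'] [ 0.5189 -0.0605] 28.3
small ['side'] [ 0.5576 -0.2685] 26.9
lid ['side'] [ 0.4313 -0.2556] 31.3
medium ['side'] [ 0.5246 -0.0619] 37.8
large ['side'] [ 0.5183 -0.0612] 28.1
medium ['top'] [ 0.5194 -0.0606] 33.7
medium ['top'] [ 0.5189 -0.0602] 33.7
medium ['top'] [ 0.5184 -0.0599] 33.6
medium ['side'] [ 0.5308 -0.0899] 39.0
medium ['side'] [ 0.5282 -0.0821] 39.0
medium ['side'] [ 0.5211 -0.0655] 37.8
```

```bash
python3 w.py -1.4 .8 -20;  python3 w.py -1.4 .8 -8
```

```text
clock=9.925 tool_pos=[0.538, -0.046, 0.195] q=[-48.486, 9.165, 122.574, 71.655, 72.419, -38.78] contact_force=[0.454, -0.013, -1.852] gripper_width=0.779 finger_force=69.209
R row z [ 0.9052  0.0042 -0.425 ]
row [-0.092 -0.008  0.04 ] level-y turn (world about z-tool dir)  0.24
clock=9.925 tool_pos=[0.538, -0.046, 0.195] q=[-48.486, 9.165, 122.574, 71.655, 72.419, -38.78] contact_force=[0.454, -0.013, -1.852] gripper_width=0.779 finger_force=69.209
R row z [ 0.9052  0.0042 -0.425 ]
row [-0.037 -0.008  0.014] level-y turn (world about z-tool dir)  0.24
```

```bash
python3 -m inch '-0.02 -0.008 0.005 0 0 0;-0.037 -0.008 0.014 0 0 0;-0.055 -0.008 0.022 0 0 0;-0.073 -0.008 0.031 0 0 0;-0.092 -0.008 0.04 0 0 0;-0.092 -0.008 0.04 0 0 0'; python3 w.py 0 0 -20
```

```text
clock: 10.68
tool_pos: [0.5357, -0.0446, 0.1731]
tcp_rot: [[0.325, 0.643, 0.693], [0.274, -0.766, 0.581], [0.905, 0.001, -0.425]]
contact_force: [-0.2, 0.6, -2.1]
gripper_width: 0.777
finger_force: 69.2
clock=10.675 tool_pos=[0.536, -0.045, 0.173] q=[-48.569, 11.997, 123.088, 72.565, 71.492, -41.953] contact_force=[-0.247, 0.56, -2.065] gripper_width=0.777 finger_force=69.194
R row z [ 9.050e-01  9.000e-04 -4.254e-01]
row [-0.091 -0.     0.043] level-y turn (world about z-tool dir)  0.05
```

```bash
python3 -m inch '-0.023 0 0.011 0 0 0;-0.046 0 0.021 0 0 0;-0.068 0 0.032 0 0 0;-0.09 0 0.042 0 0 0;-0.113 0 0.053 0 0 0;-0.113 0 0.053 0 0 0'; python3 r4.py
python3 - <<'E'
from tilt import *
I=cv2.imread("pics/side3.png")[:,:,::-1]
sidefit(I,[.517,-.060,.068],.0285,.04,.06); sidefit(I,[.517,-.060,0],.0355,.015,.068); sidefit(I,[.517,-.060,0],.040,.078,.100)
E
```

```text
clock: 11.42
tool_pos: [0.5356, -0.0447, 0.148]
tcp_rot: [[0.326, 0.643, 0.693], [0.274, -0.766, 0.581], [0.905, 0.001, -0.426]]
contact_force: [0.5, 0.5, -2.6]
gripper_width: 0.783
finger_force: 69.1
clock=11.425 tool_pos=[0.536, -0.045, 0.148] q=[-48.574, 15.683, 123.193, 73.806, 70.386, -45.79] contact_force=[0.528, 0.547, -2.628] gripper_width=0.783 finger_force=69.132
[ 0.5169 -0.0604  0.0705]
medium ['top'] [ 0.5171 -0.0592] 33.7
medium ['side'] [ 0.5209 -0.0715] 37.4
large ['side'] [ 0.519  -0.0628] 23.3
lateral mm (image right) at mid -1.16 tilt deg (top to right) 10.45 30 [-0.944 -0.33   0.   ]
lateral mm (image right) at mid -0.59 tilt deg (top to right) -0.98 43 [-0.944 -0.33   0.   ]
lateral mm (image right) at mid -0.84 tilt deg (top to right) 0.86 47 [-0.944 -0.33   0.   ]
```

```bash
python3 -m inch '-0.023 0 0.011 0 0 0;-0.046 0 0.021 0 0 0;-0.068 0 0.032 0 0 0;-0.09 0 0.042 0 0 0;-0.104 0 0.049 0 0 0;-0.113 0 0.053 0 0 0'; python3 -m inch '-0.007 0 0.003 0 0 0;-0.014 0 0.007 0 0 0;-0.014 0 0.007 0 0 0'
```

```text
clock: 12.28
tool_pos: [0.5358, -0.0448, 0.1234]
tcp_rot: [[0.325, 0.643, 0.694], [0.275, -0.766, 0.581], [0.905, 0.002, -0.425]]
contact_force: [0.8, 0.7, -1.8]
gripper_width: 0.777
finger_force: 69.2
clock: 12.65
tool_pos: [0.5358, -0.0449, 0.1203]
tcp_rot: [[0.325, 0.643, 0.694], [0.275, -0.766, 0.581], [0.905, 0.002, -0.426]]
contact_force: [0.8, 0.1, -2.3]
gripper_width: 0.776
finger_force: 69.2
```

```bash
python3 -m inch '-0.007 0 0.003 0 0 0;-0.014 0 0.007 0 0 0;-0.014 0 0.007 0 0 0';  python3 -m inch '-0.007 0 0.003 0 0 0;-0.014 0 0.007 0 0 0;-0.014 0 0.007 0 0 0'; python3 r4.py
```

```text
clock: 13.02
tool_pos: [0.5359, -0.0448, 0.1171]
tcp_rot: [[0.325, 0.643, 0.694], [0.275, -0.766, 0.581], [0.905, 0.002, -0.426]]
contact_force: [0.7, 0.0, -2.5]
gripper_width: 0.776
finger_force: 69.2
clock: 13.4
tool_pos: [0.5363, -0.0445, 0.1157]
tcp_rot: [[0.322, 0.643, 0.694], [0.273, -0.765, 0.583], [0.907, 0.002, -0.422]]
contact_force: [-4.3, -0.9, 5.8]
gripper_width: 0.777
finger_force: 70.0
clock=13.4 tool_pos=[0.536, -0.044, 0.116] q=[-48.564, 20.874, 122.942, 75.714, 69.28, -50.982] contact_force=[-4.273, -0.909, 5.814] gripper_width=0.777 finger_force=70.025
[ 0.5176 -0.0602  0.0381]
medium ['top'] [ 0.5174 -0.0588] 34.1
medium ['side'] [ 0.5204 -0.0665] 36.8
large ['side'] [ 0.5257 -0.0578] 26.4
```

```bash
python3 -m inch '0.003 0 -0.002 0 0 0;0.003 0 -0.002 0 0 0;0.003 0 -0.002 0 0 0;0.003 0 -0.002 0 0 0' 1 ; python3 -m inch '0 0 -0.15 0 0 0;0 0 -0.35 0 0 0;0 0 -0.6 0 0 0;0.1 0 -0.9 0 0 0;0.1 0 -0.9 0 0 0' | head -4
python3 - <<'E'
from fit import *
from rim import rimfit
from tilt import sidefit
I={c:snap(c,c+"4") for c in("top","side")}
for c in I: rimfit("medium",{c:I[c]},.5175,-.060,.040); rimfit("small",{c:I[c]},.568,-.273,0);rimfit("lid",{c:I[c]},.4313,-.2558,0)
print("med collar, large body"); sidefit(I["side"],[.5175,-.060,.04],.034,.067,.095); sidefit(I["side"],[.5175,-.060,0],.0355,.015,.068)
print("small collar body"); sidefit(I["side"],[.567,-.272,0],.0285,.057,.082); sidefit(I["side"],[.567,-.272,0],.0225,.008,.05)
v=[cv2.resize(I[c][int(q[1])-50:int(q[1])+40,int(q[0])-32:int(q[0])+32],None,fx=6,fy=6,interpolation=cv2.INTER_CUBIC) for c in I for q in[proj(c,[.517,-.06,.08])]]
cv2.imwrite("pics/o4.png",np.hstack(v)[:,:,::-1])
E
```

```text
clock: 14.0
tool_pos: [0.5359, -0.0448, 0.1149]
tcp_rot: [[0.325, 0.643, 0.694], [0.275, -0.766, 0.581], [0.905, 0.002, -0.425]]
contact_force: [-0.5, 0.4, 0.0]
gripper_width: 0.997
finger_force: 0.0
clock: 14.62
tool_pos: [0.4175, -0.1484, 0.2119]
tcp_rot: [[0.324, 0.639, 0.698], [0.28, -0.769, 0.574], [0.904, 0.009, -0.428]]
contact_force: [0.2, -1.3, -1.2]
medium ['top'] [ 0.517  -0.0596] 33.6
small ['top'] [ 0.5679 -0.2732] 28.4
lid ['top'] [ 0.4326 -0.2563] 25.5
medium ['side'] [ 0.5172 -0.0608] 37.3
small ['side'] [ 0.5591 -0.2832] 27.1
lid ['side'] [ 0.4316 -0.2554] 31.5
med collar, large body
lateral mm (image right) at mid 6.01 tilt deg (top to right) 1.38 32 [-0.944 -0.33   0.   ]
lateral mm (image right) at mid -0.11 tilt deg (top to right) -1.01 45 [-0.944 -0.33   0.   ]
small collar body
lateral mm (image right) at mid 0.99 tilt deg (top to right) 6.46 39 [-0.949 -0.314  0.   ]
lateral mm (image right) at mid 1.89 tilt deg (top to right) 0.86 30 [-0.949 -0.314  0.   ]
```

View pics/o4.png

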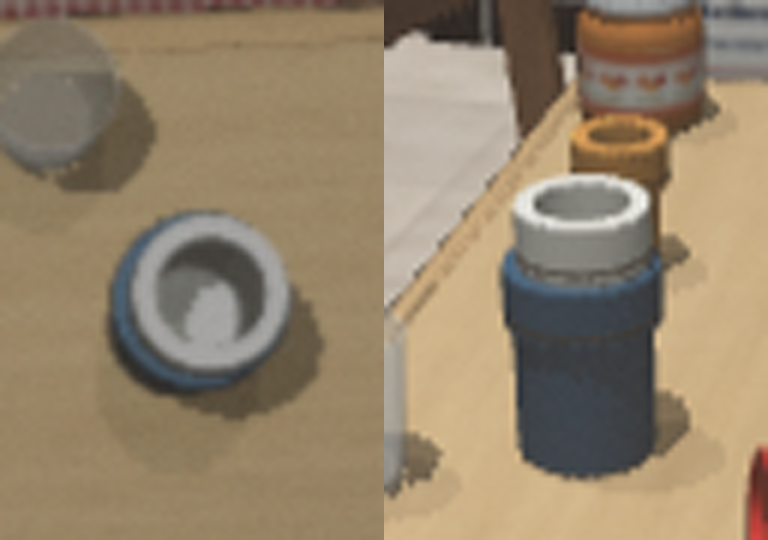

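Cream is home: its collar sits evenly on the blue rim. The crop has it centred near (212,292) in the top half and (580,215) in the side half. Next is the small beaker, grasped from above.

```bash
cat > t.py <<'E'
from plan import *
import sys
x,y,z,az,dip=map(float,sys.argv[1:6]); f=float(sys.argv[6]) if len(sys.argv)>6 else 1
st(); to([x,y,z],tool(az,dip),f)
E
python3 t.py .46 -.2 .3 60 75
```

```text
clock=14.725 tool_pos=[0.417, -0.144, 0.21] q=[-71.874, 6.046, 123.546, 57.189, 89.232, -44.465] contact_force=[-0.533, -0.093, 0.291] gripper_width=1.0 finger_force=0.0
row [ 0.401  0.351 -0.206] [ 0.223 -0.82  -0.263] rows>= 5
```

```bash
python3 -m inch '0.4 0.35 -0.2 0.22 -0.82 -0.26;0.4 0.35 -0.2 0.22 -0.82 -0.26;0.4 0.35 -0.2 0.22 -0.82 -0.26;0.4 0.35 -0.2 0.22 -0.82 -0.26;0.4 0.35 -0.2 0.22 -0.82 -0.26;0.4 0.35 -0.2 0.22 -0.82 -0.26;0.4 0.35 -0.2 0.22 -0.82 -0.26' | head -2;python3 t.py .568 -.273 .18 80 90
```

```text
clock: 15.6
tool_pos: [0.4603, -0.1973, 0.2971]
clock=15.6 tool_pos=[0.46, -0.197, 0.297] q=[-42.673, 0.176, 94.642, 14.806, 88.822, -13.32] contact_force=[-0.416, -0.632, -0.928] gripper_width=1.002 finger_force=0.0
row [-0.208  0.658  0.547] [ 0.041 -0.252 -0.334] rows>= 3
```

```bash
python3 -m inch '-0.21 0.66 0.3 0.04 -0.25 -0.33;-0.21 0.66 0.4 0.04 -0.25 -0.33;-0.21 0.66 0.55 0.04 -0.25 -0.33;-0.21 0.66 0.55 0.04 -0.25 -0.33;-0.21 0.66 0.55 0.04 -0.25 -0.33;-0.21 0.66 0.55 0.04 -0.25 -0.33' | head -2;python3 t.py .568 -.2725 .1 80 90
python3 - <<'E'
from rim import *
I=snap("top","t5"); J=snap("side","s5")
rimfit("small",{"top":I},.568,-.273,0); rimfit("small",{"side":J},.568,-.273,0); rimfit("medium",{"top":I},.517,-.06,.04)
E
```

```text
clock: 16.35
tool_pos: [0.569, -0.2768, 0.1849]
clock=16.35 tool_pos=[0.569, -0.277, 0.185] q=[-33.785, 20.605, 82.838, 0.021, 76.07, -23.375] contact_force=[0.758, -0.444, 0.329] gripper_width=1.003 finger_force=0.0
row [ 0.022 -0.012  0.425] [ 0.008  0.003 -0.007] rows>= 2
small ['top'] [ 0.568  -0.2729] 29.5
small ['side'] [ 0.5513 -0.2707] 26.8
medium ['top'] [ 0.517  -0.0596] 34.2
```

```bash
python3 -m inch '0.02 -0.01 0.2 0 0 0;0.02 -0.01 0.4 0 0 0;0.02 -0.01 0.52 0 0 0;0.02 -0.01 0.6 0 0 0;0.02 -0.01 0.64 0 0 0;0.02 -0.01 0.64 0 0 0' | head -5;python3 t.py .568 -.2729 .056 80 90
```

```text
clock: 17.2
tool_pos: [0.5684, -0.2717, 0.0546]
tcp_rot: [[0.179, 0.984, 0.004], [0.984, -0.179, -0.003], [-0.002, 0.005, -1.0]]
contact_force: [-0.6, 0.1, 0.7]
gripper_width: 1.003
clock=17.2 tool_pos=[0.568, -0.272, 0.055] q=[-33.417, 28.898, 88.071, -0.004, 62.744, -23.107] contact_force=[-0.58, 0.06, 0.711] gripper_width=1.003 finger_force=0.0
row [-0.006 -0.001 -0.007] [ 0.004  0.002 -0.005] rows>= 1
```

```bash
python3 -m inch '-0.005 0 -0.007 0 0 0;-0.005 0 -0.007 0 0 0;-0.005 0 -0.007 0 0 0;-0.005 0 -0.007 0 0 0;-0.005 0 -0.007 0 0 0;-0.005 0 -0.007 0 0 0;-0.005 0 -0.007 0 0 0' -1 35; python3 -m inch '0 0 0 0 0 0;0 0 -0.2 0 0 0;0 0 -0.5 0 0 0;0 0 -0.8 0 0 0;0 0 -0.9 0 0 0;0 0 -0.9 0 0 0' - 50; python3 t.py .517 -.0598 .26 80 90
```

```text
clock: 18.08
tool_pos: [0.5691, -0.2733, 0.0573]
tcp_rot: [[0.179, 0.984, 0.006], [0.984, -0.179, -0.004], [-0.003, 0.007, -1.0]]
contact_force: [-0.1, 0.3, 5.9]
gripper_width: 0.658
finger_force: 37.7
clock: 18.82
tool_pos: [0.5678, -0.2723, 0.2364]
tcp_rot: [[0.179, 0.984, 0.005], [0.984, -0.179, -0.004], [-0.003, 0.006, -1.0]]
contact_force: [-0.5, -0.6, -1.5]
gripper_width: 0.647
finger_force: 54.0
clock=18.825 tool_pos=[0.568, -0.272, 0.236] q=[-33.491, 17.943, 80.106, -0.003, 81.571, -23.191] contact_force=[-0.506, -0.591, -1.477] gripper_width=0.647 finger_force=53.996
row [ 1.    -0.439 -0.123] [ 0.006  0.003 -0.005] rows>= 4
```

```bash
python3 -m inch '0.2 -0.09 -0.12 0 0 0;0.5 -0.22 -0.12 0 0 0;0.75 -0.33 -0.12 0 0 0;0.92 -0.41 -0.12 0 0 0;1 -0.44 -0.12 0 0 0;1 -0.44 -0.12 0 0 0;1 -0.44 -0.12 0 0 0' | head -2
cat > r6.py <<'E'
from rim import *
from tilt import sidefit
from plan import st,to,tool
import sys
to([.517,-.0598,float(sys.argv[1])],tool(80,90)); st()
s=robot.observe(); p=np.array(s["tool_pos"]); z=p[2]-.0573
I=snap("top",sys.argv[2]+"t"); J=snap("side",sys.argv[2]+"s")
rimfit("small",{"top":I},p[0],p[1],z,.006); rimfit("small",{"side":J},p[0],p[1],z,.006)
if z>.137:
    print("small body vs cream collar"); sidefit(J,[p[0],p[1],z],.0225,.008,.05)
for r in(.040,):sidefit(J,[.517,-.0598,0],r,.078,.1)
sidefit(J,[.517,-.0598,0],.0355,.015,.068);sidefit(J,[.517,-.0598,.04],.034,.067,.095)
v=[cv2.resize(K[int(q[1])-45:int(q[1])+45,int(q[0])-32:int(q[0])+32],None,fx=6,fy=6,interpolation=cv2.INTER_CUBIC) for c,K in(("top",I),("side",J)) for q in[proj(c,[.517,-.06,z])]]
cv2.imwrite("pics/o6.png",np.hstack(v)[:,:,::-1])
E
python3 r6.py .26 p6
```

```text
clock: 19.7
tool_pos: [0.5165, -0.0606, 0.2578]
row [ 0.004  0.002 -0.011] [ 0.002  0.002 -0.006] rows>= 1
clock=19.7 tool_pos=[0.516, -0.061, 0.258] q=[-16.157, 3.835, 94.184, -0.12, 81.82, -5.783] contact_force=[-0.052, -0.823, -1.56] gripper_width=0.65 finger_force=54.067
small ['top'] [ 0.505  -0.0555] 18.8
small ['side'] [ 0.5173 -0.0674] 29.4
small body vs cream collar
lateral mm (image right) at mid 2.76 tilt deg (top to right) -3.18 25 [-0.944 -0.329  0.   ]
lateral mm (image right) at mid -0.78 tilt deg (top to right) 0.86 47 [-0.944 -0.33   0.   ]
lateral mm (image right) at mid -0.66 tilt deg (top to right) -1.05 40 [-0.944 -0.33   0.   ]
lateral mm (image right) at mid -0.02 tilt deg (top to right) 2.48 34 [-0.944 -0.33   0.   ]
```

```bash
python3 -m inch '0.003 0.002 0.1 0 0 0;0.003 0.002 0.2 0 0 0;0.003 0.002 0.27 0 0 0;0.003 0.002 0.27 0 0 0' | head -2; python3 r6.py .2 p7
python3 - <<'E'
import cv2,numpy as np
from h import proj
J=cv2.imread("pics/p7s.png"); 
for h in (.012,.02,.03,.04,.05):
    u,v=proj("side",[.517,-.06,.145+h]); v=int(round(v)); u=int(u)
    H=cv2.cvtColor(J,cv2.COLOR_BGR2HSV)[v,u-26:u+26]; w=np.where((H[:,1]>120)&(H[:,0]>5)&(H[:,0]<28))[0]
    print(h,v,u-26+w.min() if len(w) else None,u-26+w.max() if len(w) else None,len(w), proj("side",[.517,-.06,.145+h])[0].round(1))
E
```

```text
clock: 20.3
tool_pos: [0.5162, -0.0594, 0.2033]
row [-0.001  0.004  0.017] [ 0.001  0.001 -0.006] rows>= 1
clock=20.3 tool_pos=[0.516, -0.059, 0.203] q=[-16.067, 6.53, 97.873, -0.084, 75.547, -5.69] contact_force=[-0.237, -0.077, -1.9] gripper_width=0.648 finger_force=54.083
small ['top'] [ 0.4858 -0.0482] 21.5
small ['side'] [ 0.5183 -0.0677] 31.6
small body vs cream collar
lateral mm (image right) at mid 2.21 tilt deg (top to right) 3.9 30 [-0.944 -0.329  0.   ]
lateral mm (image right) at mid -0.78 tilt deg (top to right) 0.86 47 [-0.944 -0.33   0.   ]
lateral mm (image right) at mid -0.66 tilt deg (top to right) -1.05 40 [-0.944 -0.33   0.   ]
lateral mm (image right) at mid 0.54 tilt deg (top to right) 10.0 34 [-0.944 -0.33   0.   ]
0.012 153 302 315 14 308.2
0.02 150 302 315 14 308.1
0.03 147 302 324 23 308.0
0.04 144 303 328 18 307.9
0.05 140 301 315 8 307.8
```

```bash
python3 t.py .5177 -.0600 .19 80 90; python3 -m inch '0 0.009 0.02 0 0 0;0 0.009 0.05 0 0 0;0 0.009 0.075 0 0 0;0 0.009 0.1 0 0 0;0 0.009 0.1 0 0 0';python3 t.py .5177 -.0600 .17 80 90
```

```text
clock=20.4 tool_pos=[0.518, -0.06, 0.205] q=[-16.039, 6.434, 97.742, -0.084, 75.547, -5.686] contact_force=[-0.961, 0.337, -1.006] gripper_width=0.649 finger_force=54.082
row [-0.002  0.001  0.076] [ 0.004  0.002 -0.006] rows>= 1
clock: 21.02
tool_pos: [0.5184, -0.0593, 0.184]
tcp_rot: [[0.179, 0.984, 0.002], [0.984, -0.179, -0.002], [-0.002, 0.002, -1.0]]
contact_force: [0.3, 0.5, -1.8]
gripper_width: 0.651
finger_force: 54.1
clock=21.025 tool_pos=[0.518, -0.059, 0.184] q=[-15.984, 7.864, 98.798, -0.082, 73.195, -5.666] contact_force=[0.331, 0.499, -1.848] gripper_width=0.651 finger_force=54.083
row [-0.004 -0.003  0.07 ] [ 0.002  0.002 -0.005] rows>= 1
```

```bash
python3 -m inch '-0.002 0 0.03 0 0 0;-0.002 0 0.06 0 0 0;-0.002 0 0.09 0 0 0;-0.002 0 0.12 0 0 0;-0.002 0 0.15 0 0 0;-0.002 0 0.17 0 0 0;-0.002 0 0.17 0 0 0' | sed -n '2p;4p'; python3 -m inch '0 0 0.015 0 0 0;0 0 0.025 0 0 0;0 0 0.025 0 0 0'| sed -n '2p;4p'
```

```text
tool_pos: [0.5186, -0.0598, 0.1503]
contact_force: [-0.2, 0.9, -2.4]
tool_pos: [0.5189, -0.0599, 0.1456]
contact_force: [0.5, 0.4, -1.9]
```

```bash
for i in 1; do python3 -m inch '0 0 0.008 0 0 0;0 0 0.015 0 0 0;0 0 0.015 0 0 0'| sed -n '2p;4p'; done; python3 -m inch '0 0 0.008 0 0 0;0 0 0.015 0 0 0;0 0 0.015 0 0 0'| sed -n '2p;4p'
```

```text
tool_pos: [0.5188, -0.0599, 0.1426]
contact_force: [0.3, 0.3, -1.8]
tool_pos: [0.5191, -0.06, 0.1404]
contact_force: [-2.3, 0.0, 3.1]
```

```bash
python3 -m inch '0 0 0 0 0 0;0 0 0 0 0 0;0 0 0 0 0 0;0 0 0 0 0 0;0 0 0 0 0 0' 1| sed -n '2p;4p;5p'; python3 -m inch '0 0 -0.1 0 0 0;0 0 -0.3 0 0 0;0 0 -0.55 0 0 0;0 0 -0.55 0 0 0'| sed -n '2p;4p'; python3 t.py .4318 -.256 .2 80 90
```

```text
tool_pos: [0.519, -0.06, 0.1397]
contact_force: [0.5, 0.2, -0.2]
gripper_width: 1.0
tool_pos: [0.5219, -0.0606, 0.2553]
contact_force: [-0.4, -0.5, -0.1]
clock=24.15 tool_pos=[0.522, -0.061, 0.255] q=[-16.017, 4.135, 94.173, -0.076, 80.829, -5.71] contact_force=[-0.431, -0.502, -0.129] gripper_width=1.002 finger_force=0.0
row [-1.041 -0.273  0.275] [ 0.014  0.003 -0.005] rows>= 4
```

```bash
python3 -m inch '-0.3 -0.08 0 0 0 0;-0.6 -0.16 0 0 0 0;-0.85 -0.23 0.1 0 0 0;-1 -0.27 0.27 0 0 0;-1 -0.27 0.27 0 0 0;-1 -0.27 0.27 0 0 0' | sed -n '2p'
python3 - <<'E'
from rim import *
I=snap("top","t8"); J=snap("side","s8")
for K in({"top":I},{"side":J}): rimfit("lid",K,.432,-.256,0); rimfit("small",K,.5175,-.06,.083); rimfit("medium",K,.5175,-.06,.04)
E
python3 t.py .4315 -.256 .1 80 90
```

```text
tool_pos: [0.4301, -0.2464, 0.1958]
lid ['top'] [ 0.4316 -0.2559] 21.6
small ['top'] [ 0.5177 -0.0597] 27.8
medium ['top'] [ 0.5159 -0.0582] 28.1
lid ['side'] [ 0.4348 -0.2599] 27.6
small ['side'] [ 0.5177 -0.0605] 31.1
medium ['side'] [ 0.5229 -0.0651] 31.1
clock=25.0 tool_pos=[0.431, -0.246, 0.197] q=[-39.786, 3.842, 101.601, 0.048, 74.206, -29.584] contact_force=[-0.642, 1.128, 0.876] gripper_width=0.997 finger_force=0.0
row [-0.045  0.008  0.485] [ 0.005  0.002 -0.004] rows>= 2
```

```bash
python3 -m inch '-0.047 0.006 0.25 0 0 0;-0.047 0.006 0.45 0 0 0;-0.047 0.006 0.6 0 0 0;-0.047 0.006 0.72 0 0 0;-0.047 0.006 0.8 0 0 0;-0.047 0.006 0.8 0 0 0' | sed -n '2p;4p'; python3 t.py .4316 -.256 .022 80 90
```

```text
tool_pos: [0.43, -0.2559, 0.0355]
contact_force: [-0.6, 0.5, -0.0]
clock=25.75 tool_pos=[0.43, -0.256, 0.035] q=[-40.696, 17.65, 107.538, 0.035, 54.655, -30.483] contact_force=[-0.599, 0.534, -0.043] gripper_width=0.995 finger_force=0.0
row [0.001 0.008 0.067] [ 0.002  0.001 -0.004] rows>= 1
```

```bash
python3 -m inch '0 0.008 0.03 0 0 0;0 0.008 0.063 0 0 0;0 0.008 0.063 0 0 0' | sed -n '2p;4p'; python3 -m inch '0 0 0 0 0 0;0 0 0 0 0 0;0 0 0 0 0 0;0 0 0 0 0 0;0 0 0 0 0 0;0 0 0 0 0 0;0 0 0 0 0 0;0 0 0 0 0 0' -1 25; python3 -m inch '0 0 0 0 0 0;0 0 -0.2 0 0 0;0 0 -0.5 0 0 0;0 0 -0.8 0 0 0;0 0 -1 0 0 0;0 0 -1 0 0 0' - 30; python3 t.py .5178 -.0600 .25 80 90
```

```text
tool_pos: [0.4314, -0.257, 0.0231]
contact_force: [-0.2, 0.2, 0.4]
clock: 27.12
tool_pos: [0.4317, -0.2573, 0.0235]
tcp_rot: [[0.179, 0.984, 0.004], [0.984, -0.179, -0.003], [-0.002, 0.004, -1.0]]
contact_force: [0.7, -0.8, 3.6]
gripper_width: 0.268
finger_force: 25.9
clock: 27.88
tool_pos: [0.4328, -0.2582, 0.2272]
tcp_rot: [[0.179, 0.984, 0.01], [0.984, -0.179, -0.008], [-0.006, 0.011, -1.0]]
contact_force: [0.4, -0.5, -1.5]
gripper_width: 0.268
finger_force: 29.8
clock=27.875 tool_pos=[0.433, -0.258, 0.227] q=[-40.683, 2.853, 98.906, 0.029, 77.521, -30.394] contact_force=[0.417, -0.512, -1.479] gripper_width=0.268 finger_force=29.775
row [ 1.05   0.242 -0.117] [ 0.011  0.006 -0.005] rows>= 4
```

```bash
python3 -m inch '0.3 0.07 -0.05 0 0 0;0.6 0.14 -0.05 0 0 0;0.85 0.2 -0.05 0 0 0;1 0.24 -0.05 0 0 0;1 0.24 -0.05 0 0 0;1 0.24 -0.05 0 0 0' | sed -n '2p'; python3 t.py .5178 -.0610 .215 80 90
```

```text
tool_pos: [0.5127, -0.0685, 0.2314]
clock=28.625 tool_pos=[0.513, -0.069, 0.231] q=[-17.14, 4.773, 96.345, -0.11, 78.838, -6.822] contact_force=[-0.173, -1.098, -1.429] gripper_width=0.267 finger_force=29.764
row [0.042 0.018 0.082] [ 0.     0.002 -0.005] rows>= 1
```

```bash
python3 -m inch '0.02 0.01 0 0 0 0;0.042 0.018 0.04 0 0 0;0.042 0.018 0.08 0 0 0;0.042 0.018 0.08 0 0 0;0.042 0.018 0.08 0 0 0' | sed -n '2p'
python3 - <<'E'
from rim import *
from tilt import sidefit
from plan import st,to,tool
st(); s=robot.observe(); p=np.array(s["tool_pos"]); z=p[2]-.0235
I=snap("top","t9"); J=snap("side","s9")
RAD["d"]=[(.030,.018),(.030,.009)]
for K in({"top":I},{"side":J}): rimfit("d",K,p[0],p[1]+.001,z,.005); rimfit("small",K,.5177,-.06,.083,.004)
sidefit(J,[p[0],p[1],z],.030,.009,.018); sidefit(J,[.5177,-.06,.083],.0285,.057,.082)
to([.5178,-.061,.19],tool(80,90))
v=[cv2.resize(K[int(q[1])-45:int(q[1])+45,int(q[0])-32:int(q[0])+32],None,fx=6,fy=6,interpolation=cv2.INTER_CUBIC) for c,K in(("top",I),("side",J)) for q in[proj(c,[.517,-.06,z])]]
cv2.imwrite("pics/o9.png",np.hstack(v)[:,:,::-1])
E
```

```text
tool_pos: [0.5189, -0.061, 0.2171]
clock=29.25 tool_pos=[0.519, -0.061, 0.217] q=[-16.148, 6.016, 96.745, -0.082, 77.022, -5.816] contact_force=[-0.352, -0.52, -0.8] gripper_width=0.266 finger_force=29.764
d ['top'] [ 0.509  -0.0593] 19.5
small ['top'] [ 0.511  -0.0604] 18.5
d ['side'] [ 0.5208 -0.0553] 28.6
small ['side'] [ 0.5173 -0.0599] 26.9
lateral mm (image right) at mid -1.77 tilt deg (top to right) 2.54 31 [-0.944 -0.331  0.   ]
lateral mm (image right) at mid 0.64 tilt deg (top to right) 1.12 41 [-0.944 -0.33   0.   ]
row [-0.001 -0.007  0.137] [ 0.004  0.002 -0.005] rows>= 1
```

View pics/o9.png

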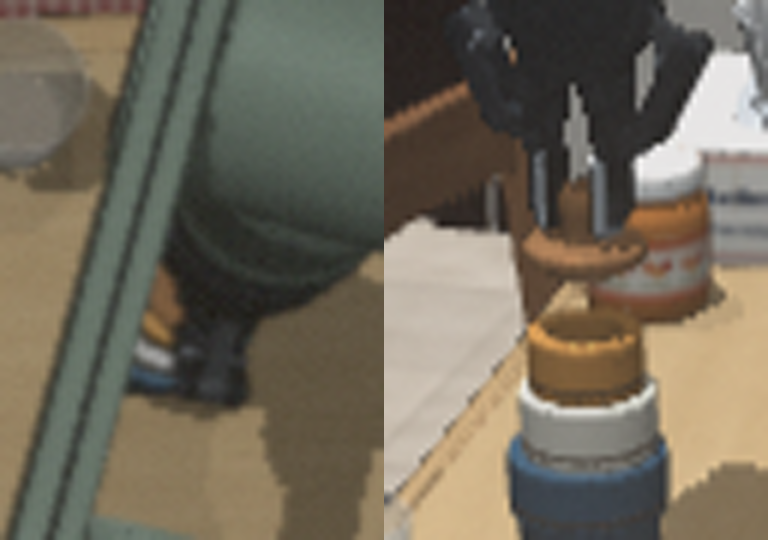

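The lid is centred over the ochre mouth in the side view: disc 523–650, collar 530–645. I lower it with a small correction.

```bash
python3 -m inch '0 -0.0035 0.03 0 0 0;0 -0.0035 0.06 0 0 0;0 -0.0035 0.09 0 0 0;0 -0.0035 0.11 0 0 0;0 -0.0035 0.11 0 0 0' | sed -n '2p;4p';  python3 -m inch '0 0 0.01 0 0 0;0 0 0.02 0 0 0;0 0 0.02 0 0 0' | sed -n '2p;4p'
```

```text
tool_pos: [0.518, -0.0607, 0.1946]
contact_force: [0.1, -0.0, -1.3]
tool_pos: [0.5182, -0.0607, 0.191]
contact_force: [-0.2, -0.4, -0.4]
```

```bash
python3 -m inch '0 0 0.01 0 0 0;0 0 0.015 0 0 0;0 0 0.015 0 0 0' | sed -n '2p;4p'
```

```text
tool_pos: [0.5185, -0.0605, 0.1882]
contact_force: [1.2, 2.8, -0.8]
```

```bash
python3 -m inch '0.004 0.001 0 0 0 0;0.007 0.001 0 0 0 0;0.007 0.001 0.005 0 0 0;0.007 0.001 0.01 0 0 0;0.007 0.001 0.01 0 0 0'
```

```text
clock: 31.35
tool_pos: [0.5186, -0.0594, 0.1859]
tcp_rot: [[0.179, 0.984, 0.003], [0.984, -0.179, -0.002], [-0.002, 0.003, -1.0]]
contact_force: [-0.6, -0.7, -0.3]
gripper_width: 0.265
finger_force: 29.8
```

Lateral force is gone; continue.

```bash
python3 -m inch '0 0 0.006 0 0 0;0 0 0.012 0 0 0;0 0 0.012 0 0 0' | sed -n '2p;4p'
```

```text
tool_pos: [0.5187, -0.0594, 0.1836]
contact_force: [-0.0, -0.1, -1.0]
```

```bash
python3 -m inch '0 0 0.005 0 0 0;0 0 0.01 0 0 0;0 0 0.01 0 0 0' | sed -n '2p;4p'
```

```text
tool_pos: [0.5189, -0.0595, 0.1818]
contact_force: [1.2, -0.3, -0.6]
```

```bash
python3 -m inch '0 0 0.005 0 0 0;0 0 0.01 0 0 0;0 0 0.01 0 0 0' | sed -n '2p;4p'
```

```text
tool_pos: [0.5191, -0.0595, 0.1815]
contact_force: [-3.1, 0.9, 9.3]
```

```bash
python3 -m inch '0 0 -0.006 0 0 0;0 0 -0.006 0 0 0;0 0 -0.006 0 0 0;0 0 -0.006 0 0 0;0 0 -0.006 0 0 0' 0.6 | sed -n '2p;4p;5p'; python3 -m inch '0 0 -0.1 0 0 0;0 0 -0.3 0 0 0;0 0 -0.5 0 0 0;-0.5 0 -0.5 0 0 0;-0.9 0 -0.5 0 0 0;-0.9 0 -0.5 0 0 0' | sed -n '2p;4p'
python3 - <<'E'
from rim import *
from tilt import sidefit
I={c:snap(c,"f"+c) for c in("top","side")}
RAD["d"]=[(.030,.018),(.030,.009)]
for c in I:
    K={c:I[c]}; rimfit("lid",K,.518,-.06,.158); rimfit("d",K,.518,-.06,.158); rimfit("large",K,.518,-.06,0)
J=I["side"]; sidefit(J,[.518,-.06,.158],.012,.022,.044); sidefit(J,[.518,-.06,.083],.0285,.057,.082); sidefit(J,[.518,-.06,.04],.034,.067,.095)
v=[cv2.resize(K[int(q[1])-45:int(q[1])+45,int(q[0])-32:int(q[0])+32],None,fx=6,fy=6,interpolation=cv2.INTER_CUBIC) for c,K in I.items() for q in[proj(c,[.517,-.06,.12])]]
cv2.imwrite("pics/of.png",np.hstack(v)[:,:,::-1])
E
```

```text
tool_pos: [0.5187, -0.0595, 0.1808]
contact_force: [-0.3, -0.5, 0.4]
gripper_width: 0.799
tool_pos: [0.4858, -0.2381, 0.2815]
contact_force: [1.3, -0.1, 0.1]
lid ['top'] [ 0.515  -0.0592] 22.4
d ['top'] [ 0.516  -0.0601] 25.4
large ['top'] [ 0.5227 -0.0659] 23.7
lid ['side'] [ 0.5177 -0.0637] 28.3
d ['side'] [ 0.5191 -0.0597] 28.2
large ['side'] [ 0.5184 -0.0614] 26.5
lateral mm (image right) at mid 2.84 tilt deg (top to right) 12.96 28 [-0.944 -0.33   0.   ]
lateral mm (image right) at mid 0.85 tilt deg (top to right) -3.19 42 [-0.944 -0.33   0.   ]
lateral mm (image right) at mid 0.85 tilt deg (top to right) 2.48 34 [-0.944 -0.33   0.   ]
```

Run:
```python
from rim import *
G={"side":grad(cv2.imread("pics/fside.png")[:,:,::-1])}
R=[(.030,.018),(.030,.009)]
def sc(x,y,z,ax,ay):
    t=0
    for r,h in R:
        P=np.array([[x+ax*h+r*np.cos(a),y+ay*h+r*np.sin(a),z+h-r*(ax*np.cos(a)+ay*np.sin(a))] for a in T]).T
        cc,f,E=cal("side"); p=E[:3,:3].T@(P-E[:3,3:4]); t+=np.sqrt(map_coordinates(G["side"],[cc["cy"]+f*p[1]/p[2],cc["cx"]-f*p[0]/p[2]],order=1)).mean()
    return t
for z in(.152,.155,.158,.161,.164): print(z,round(max(sc(.518+i,-.06+j,z,0,0) for i in np.arange(-.003,.0031,.001) for j in np.arange(-.003,.0031,.001)),2))
L=sorted(((sc(.5185+i,-.06,z,a,b),z,a,b) for z in(.156,.158,.160) for i in(-.001,0,.001) for a in np.arange(-.12,.121,.02) for b in np.arange(-.12,.121,.02)),reverse=True)[:6]
for l in L: print(np.round(l,3))
print({k:np.round(v,2) for k,v in robot.observe().items() if k in("clock","tool_pos")})
```

```text
0.152 26.34
0.155 27.92
0.158 28.24
0.161 27.71
0.164 28.01
[28.916  0.156  0.    -0.08 ]
[28.849  0.156  0.    -0.1  ]
[ 2.8848e+01  1.5600e-01  2.0000e-02 -8.0000e-02]
[ 2.8847e+01  1.5600e-01 -2.0000e-02 -8.0000e-02]
[ 2.8838e+01  1.5600e-01 -2.0000e-02 -1.0000e-01]
[28.81   0.156  0.    -0.06 ]
{'clock': np.float64(33.95), 'tool_pos': array([ 0.49, -0.24,  0.28])}
```

Run:
```python
from rim import *
RAD["k"]=[(.012,.046)]; RAD["dd"]=[(.030,.018)]
for nm,x,y,z in(("ftop",.5175,-.06,.158),("top0",.4315,-.256,0)):
    I={"top":cv2.imread(f"pics/{nm}.png")[:,:,::-1]}; rimfit("k",I,x,y,z,.005); rimfit("dd",I,x,y,z,.005)
```

```text
k ['top'] [ 0.5113 -0.0594] 10.4
dd ['top'] [ 0.5155 -0.0596] 12.9
k ['top'] [ 0.4304 -0.2518] 10.3
dd ['top'] [ 0.4319 -0.2577] 11.6
```

```bash
python3 -c "
from plant import robot
print(robot.job_done())"
```

```text
the job is handed in; nothing more can be done
None
```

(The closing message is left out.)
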